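Put the kettle on a portable gas cooker

TASK

Put the kettle on: lift the round steel dust cover off the cooker's burner and lay it on the wooden chopping board, then stand the kettle centred on the burner's pan support, keeping it upright. Then push the cooker's knob in, turn it anticlockwise past its safety stop to the large flame mark, and turn it back down to the small flame mark, leaving it sprung out. Do not disturb the mug or the glass jar.

Things in the scene. Friction and masses are not known exactly. Their poses are not given: they have to be found in the camera images.
- burner_top (a point): Centre of the pan support on the cooker, where pots stand: four dark prongs, 157 mm across, 20 mm above the flat top of a fixed blue box 250 mm wide and 85 mm high (so 105 mm above the worktop). x points from the knob panel to the cooker's back, z up. The panel slopes down to the front (-x) at 26 degrees; the cooker stands askew, panel to the left; its front edge is 195 mm, the cooker's back 90 mm from this point.
- knob_grip (a point): Centre of the bar of the grey knob on the sloping black panel; moves in with the knob. z is the knob's axis, out of the panel, 26 degrees from vertical to the front; x lies along the bar to its end with the white line (pointer) and turns with it. Bar 56 long, 16 thick, 28 mm high: its top is 12 mm above this point along z, the face of the round skirt (60 mm across) 16 mm below it.
- knob (a joint): Knob's turn, rad, anticlockwise seen from outside: 0 off (pointer up the slope, white dot), 0.70 small flame mark (small orange drop), 1.40 large flame mark (large drop), 1.5 end. Friction 0.04 N m holds it. Knob out: a safety stop blocks it at 0.06 from off. Pushed in over 6 mm (aim for 7) it passes under the stop; from 0.60 on it springs out and turns freely, and out it cannot turn back below 0.59.
- knob_push (a joint): How far the knob is pushed in along its axis, m: 0 out, 0.008 fully in. The spring takes 5.4 N to start and 12.6 N fully in, and pushes the knob out again.
- cover_grip (a point): Middle of the black knob of the dust cover, on its axis: a knob 26 mm across and 23 mm high (12 mm above and 11 mm below this point) on a slightly domed steel disc 132 mm across, 0.16 to 0.26 kg. The disc's flat underside is 33 mm below this point. z is up. At the start it lies on the pan support.
- kettle_handle (a point): Middle of the black grip of the red kettle's fixed arched handle, on the kettle's axis. Kettle 128 mm across, 0.5 to 0.8 kg, flat underside 152 mm below this point, lid's button 42 mm below it. The grip is a straight bar along the point's x, 78 mm long, 18 mm thick (y), 20 mm high; the spout reaches 101 mm from the axis to +x, up to 93 mm above the underside. z is up.
- board: Wooden chopping board, fixed on the worktop, 200 x 300 x 22 mm; the origin is the centre of its underside (its top is 22 mm higher), x along the short side, y along the long side.
- mug_mid (a point): Bystander: middle of a cream mug, 82 mm across, 98 mm high, handle to its -y.
- salt_mid (a point): Bystander: middle of a glass jar with red contents and a green lid, 62 mm across, 86 mm high.

How it is judged (in metres and radians):
On the way, in this order (a step that is already met when the one before it is completed fails the run):
1. the dust cover lies flat on the board, let go (x of cover_grip in the frame of board between -0.07 and 0.07 m and y of cover_grip in the frame of board between -0.12 and 0.12 m and z of cover_grip in the frame of board between 0.049 and 0.061 m and angle between cover_grip's own z axis and vertical below 0.1 rad and contact force between the fingers and cover below 0.1 N), for 0.2 s.
2. the kettle stands centred on the pan support, let go (horizontal distance between kettle_handle and burner_top below 0.02 m and z of kettle_handle in the frame of burner_top between 0.147 and 0.157 m and angle between kettle_handle's own z axis and vertical below 0.06 rad and contact force between the fingers and kettle below 0.1 N), for 0.2 s.
3. the knob, pushed in, is turned beneath its safety stop (value of joint knob_push above 0.0045 m and value of joint knob between 0.12 and 0.62 rad), for 0.05 s.
4. the knob, past its safety stop, reaches the large flame mark (within 0.15 rad) (value of joint knob above 1.25 rad), for 0.1 s.
At the end, for the whole second after the job is handed in: The knob points at the small flame mark (within 0.17 rad) and is sprung out; the kettle stands upright on the pan support, its axis within 20 mm of the burner's centre; the dust cover lies flat on the board, its centre at least 30 mm inside the board's edges; both are at rest (value of joint knob between 0.53 and 0.87 rad and value of joint knob_push below 0.0015 m and x of cover_grip in the frame of board between -0.07 and 0.07 m and y of cover_grip in the frame of board between -0.12 and 0.12 m and z of cover_grip in the frame of board between 0.049 and 0.061 m and angle between cover_grip's own z axis and vertical below 0.1 rad and horizontal distance between kettle_handle and burner_top below 0.02 m and z of kettle_handle in the frame of burner_top between 0.147 and 0.157 m and angle between kettle_handle's own z axis and vertical below 0.06 rad and linear speed of each of kettle, cover below 0.02 m/s); the robot touches nothing.
It fails at once if the mug or the glass jar is moved more than 25 mm (distance of any of mug_mid, salt_mid from where it was at the start of the episode above 0.025 m).
It fails at once if the kettle is tipped more than about 30 degrees (angle between kettle_handle's own z axis and vertical above 0.52 rad).
It also fails if it takes over 72 s, if anything falls off the work surface, if the arm or the gripper's body presses on something with over 40 N, if the wrist force passes 120 N, or if a joint passes its speed limit or range.

ROBOT

A 6-joint arm with a two-finger parallel gripper is mounted at the origin on a cart in front of the work surface, level with it; the furniture and walls round the work are solid. World frame = base frame: x ahead of the robot, y to its left, z up, the work surface at z = 0. Lengths are in mm, angles in rad, forces in N, time in s.
With the tool pointing down it reaches from about 350 to 975 mm from the base axis. Payload 7.1 kg.
Tool frame: the origin (TCP) lies at the centre of the arm's flange, where the gripper is bolted on; the fingertips stand 182 mm ahead of it and the grasp point (between the pads) lies 163 mm ahead of it; z points along the fingers, y is the line along which they close (so a half turn about z gives the same grasp; the last joint's range is limited). The gripper opens to 88 mm and grips with 3 to 60 N. Pads are 20 mm wide; open, the fingers measure 115 mm over their backs; the gripper's body (75 mm by 178 mm) begins 61 mm behind the grasp point.
Start: joints at [-1.135, 0.423, 1.63, -0, 1.089, -0.019], TCP at [274.566, -561.444, 404.675] pointing down, gripper open.
Joint ranges: [-3, 3], [-0.9, 2.11], [0.09, 2.58], [-1.31, 4.45], [0.11, 2.69], [-2.54, 2.54]. Speed limits (rad/s): [2.39, 2.39, 3.01, 3.14, 3.14, 3.14].

INTERFACE

Orientations are given as a rotation vector (axis times angle).
In Python, from workcell import readout, get_image, ctrl gives the robot as it stands.
- The arm moves only by the tool step_arm, never from a script. Its argument "targets" is a list that holds one entry, the list of rows, each a list of 7 numbers: the shift along the world's x, y, z as a fraction of full scale, then the turn, a rotation vector about the world's x, y, z as a fraction of full scale, then the opening, from 0 (shut) to 1 (fully open). In form: [[[dx, dy, dz, wx, wy, wz, claw], ...]]. A call has exactly 5 rows; each row shifts and turns the commanded pose from where the row before left it; what a row does not reach is not made up. Full scale, the value 1, is 0.05 m for a shift and 4 degrees for a turn. A row lasts 1/8 s, in which the tool goes at most 62.5 mm and 10.7 degrees, less where a joint would pass 70% of its speed; a pose out of reach is approached as far as the arm can. A call with a number of a shift or a turn outside -1 to 1 is refused whole. A call with a gripper value outside its range is refused whole. The fingers move at their own pace and stop on an object; the grip force is fixed at half the most. Time passes only in rows, so rows that do not move let the fingers close, or fill a call up. It gives the time, the measured TCP pose, the force, the opening and the grip force at its end, in the units of the state.
- readout.get_obs(): the state, without advancing time (a new reading comes with each control period).
- get_image(name): name is "scene" or "top"; returns a dict with "pixels" (400x640x3 uint8, red, green, blue), "intrinsics" (3x3 intrinsics, pixels), "extrinsics" (4x4, takes a point from world to camera coordinates). Camera axes: x right, y down, z forward; pixel columns grow to the right and rows downward; lengths in mm; the calibration is good to about 2 mm. A picture is of the moment at which its call begins. There is no depth.
- ctrl.close_job(): hands the job in; it is judged then, once.
The state is a dict: "t": time; "qpos": joint angles; "qvel": joint speeds; "joint_torque": joint torques, N m; "ee_pos": TCP position; "orientation": TCP orientation; "ft_force": force on the tool from outside, world axes, zero at the start; "moment": the same for the moment, N m; "width": finger opening in mm; "grasp_force": force on a finger pad.
Only numpy, scipy, OpenCV 4.12 (cv2) and the standard library are available. Lean on these libraries where they do the work, as an engineer would, in place of code of your own. Each camera call takes 0.05 s, during which the arm holds its last target. There are 200 camera calls.

## Working session

There is one attempt and no reset: what is moved stays moved. The work goes in short steps, Python scripts to look and compute and a tool call to move; the robot and the scene stay as the last step left them, time stands still between calls to the robot, and variables do not carry over. Pictures are saved under pics/ and viewed, at most 10 in all, crops included, and the job is handed in when it is done.

Besides the shell and the picture viewer there is one more tool, called after "Call:" by a JSON object that holds its "op" and its "data", one argument or row to a line. step_arm: Moves the arm, as the interface text tells. Shift numbers are shares of 0.05 m and turn numbers shares of 4 degrees, none past 1 either way. Its arguments: {"type":"object","properties":{"targets":{"type":"array"}},"required":["targets"]}

```bash
mkdir -p pics
cat > h.py <<'E'
import numpy as np, cv2
from workcell import readout, get_image, ctrl
def snap(n):
    d=get_image(n); return d["pixels"],np.array(d["intrinsics"]),np.array(d["extrinsics"])
def ray(K,E,uv):
    R,t=E[:3,:3],E[:3,3]; d=R.T@np.linalg.inv(K)@[uv[0],uv[1],1]; return -R.T@t,d/np.linalg.norm(d)
def onz(K,E,uv,z):
    c,d=ray(K,E,uv); return c+d*(z-c[2])/d[2]
def proj(K,E,p):
    q=K@(E[:3,:3]@np.array(p,float)+E[:3,3]); return q[:2]/q[2]
def tri(r1,r2):
    (c1,d1),(c2,d2)=r1,r2; A=np.stack([d1,-d2],1); s=np.linalg.lstsq(A,c2-c1,rcond=None)[0]
    a,b=c1+s[0]*d1,c2+s[1]*d2; return (a+b)/2,np.linalg.norm(a-b)
E
python3 - <<'E'
from h import *
o=readout.get_obs(); print({k:np.round(v,3) for k,v in o.items()})
for n in("scene","top"):
    p,K,X=snap(n); cv2.imwrite(f"pics/{n}0.png",p[:,:,::-1]); np.savez(n+"0",p=p,K=K,X=X)
    print(n,K[0,0],-X[:3,:3].T@X[:3,3],X[2,:3])
E
```

```text
{'t': np.float64(0.0), 'qpos': array([-1.135,  0.424,  1.631, -0.   ,  1.089, -0.019]), 'qvel': array([ 0.   ,  0.003, -0.   , -0.002, -0.   , -0.001]), 'joint_torque': array([-1.0000e-03, -5.4464e+01, -2.7366e+01,  6.4000e-02,  2.3000e-02,
       -0.0000e+00]), 'ee_pos': array([ 274.454, -561.227,  403.93 ]), 'orientation': array([-3.059, -0.708,  0.   ]), 'ft_force': array([-0.536,  0.447,  0.456]), 'moment': array([ 0.012, -0.02 , -0.013]), 'grasp_force': np.float64(0.0), 'width': np.float64(87.871)}
scene 400.33425717895 [ 272.03255687  691.58410837 1055.91018494] [ 0.27696256 -0.56920138 -0.77414568]
top 367.5290132061513 [ 436.29014064    8.33958747 1045.64581949] [ 0.15416307 -0.01157701 -0.98797759]
```

View pics/scene0.png

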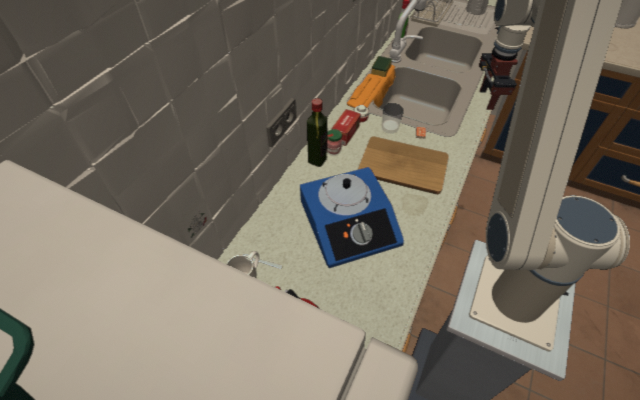

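View pics/top0.png

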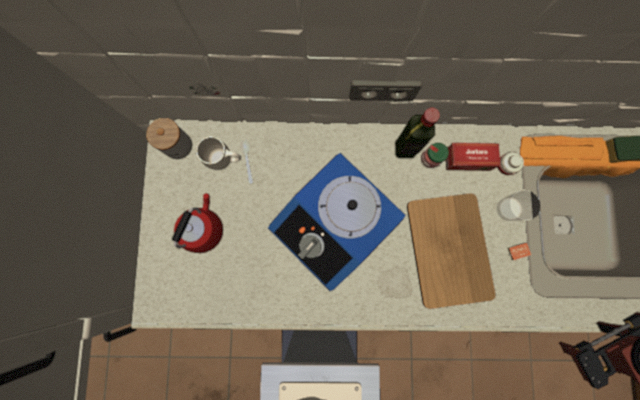

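The scene view shows the cooker (cover knob at about (346,184), knob at (361,233)) and the board at (405,165), with the kettle hidden by the fridge. In the top view the kettle is at (198,230), the cover knob at (352,205), the grey knob at (312,245) and the board corners at about (408,200)–(494,300). The mug is at (212,152) and the jar at (433,155).

Run:
```python
from h import *
p=np.load("top0.npz")["p"][:,:,::-1]
a=cv2.resize(p[185:265,160:235],None,fx=5,fy=5,interpolation=cv2.INTER_CUBIC)
b=cv2.resize(p[150:292,265:410],None,fx=2.8,fy=2.8,interpolation=cv2.INTER_CUBIC)
h=np.zeros((400,375+b.shape[1],3),np.uint8); h[:400,:375]=a; h[:b.shape[0],375:]=b[:400]
cv2.imwrite("pics/crop1.png",h)
T=np.load("top0.npz");K,X,p=T["K"],T["X"],T["p"]
hsv=cv2.cvtColor(p,cv2.COLOR_RGB2HSV)
def big(m,roi):
    z=np.zeros_like(m); x0,y0,x1,y1=roi; z[y0:y1,x0:x1]=m[y0:y1,x0:x1]
    c=cv2.findContours(z,0,2)[0]; return max(c,key=cv2.contourArea)
# board
c=big(cv2.inRange(hsv,(8,70,60),(25,255,255)),(395,180,505,315)); r=cv2.minAreaRect(c)
bp=cv2.boxPoints(r); W=np.array([onz(K,X,q,22) for q in bp]); print("board",np.round(W[:,:2]),W.mean(0), [np.linalg.norm(W[i]-W[i-1]) for i in range(4)])
# cooker blue
c=big(cv2.inRange(hsv,(100,100,50),(125,255,255)),(255,140,420,300)); hull=cv2.convexHull(c)
q=cv2.approxPolyDP(hull,6,True)[:,0]; W=np.array([onz(K,X,u,85) for u in q.astype(float)]); print("blue",q.tolist(),np.round(W))
# kettle red
c=big(cv2.inRange(hsv,(170,110,50),(180,255,255))|cv2.inRange(hsv,(0,110,50),(6,255,255)),(160,185,235,265)); print("kettle",cv2.boundingRect(c),cv2.minEnclosingCircle(c))
# cover disc : bright low-sat
m=cv2.inRange(hsv,(0,0,120),(180,60,255)); c=big(m,(315,165,390,245)); e=cv2.fitEllipse(cv2.convexHull(c)); print("cover",e,onz(K,X,e[0],105+6), e[1][0]*940/367)
m=cv2.inRange(hsv,(0,0,0),(180,255,60)); c=big(m,(340,195,364,217)); e=cv2.minEnclosingCircle(c); print("cknob",e,onz(K,X,e[0],150))
m=cv2.inRange(hsv,(0,0,0),(180,255,60)); c=big(m,(265,195,365,295)); print("panel",cv2.boxPoints(cv2.minAreaRect(c)))
```

```text
board [[ 592. -236.]
 [ 630. -444.]
 [ 327. -478.]
 [ 293. -279.]] [ 460.47931817 -359.45807083   22.        ] [np.float64(302.6800894230093), np.float64(211.2018482370063), np.float64(305.46090331245483), np.float64(201.76293556243613)]
blue [[340, 154], [404, 215], [329, 289], [269, 227]] [[ 709.  -47.   85.]
 [ 546. -217.   85.]
 [ 354.  -21.   85.]
 [ 510.  137.   85.]]
kettle (178, 193, 44, 59) ((198.1838836669922, 221.8738555908203), 29.913169860839844)
cover ((349.2540588378906, 206.5460205078125), (61.86532211303711, 62.94098663330078), 121.62779998779297) [563.18863453 -70.21297569 111.        ] 158.4561383821659
cknob ((352.0, 205.0), 4.472236156463623) [561.82690772 -73.70190082 150.        ]
panel [[272.5     231.5    ]
 [299.      205.00002]
 [351.5     257.50003]
 [325.      284.     ]]
```

View pics/crop1.png

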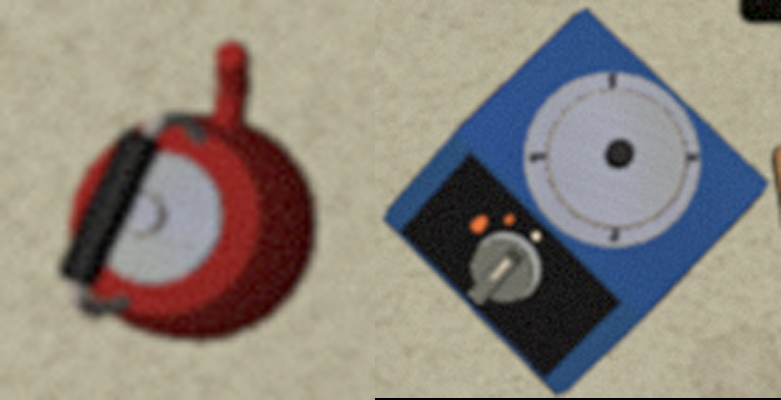

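Call:
{"op": "step_arm", "data": {
  "targets": [
    [[0.577, 0.976, 0, 0, 0, 0, 1], [0.577, 0.976, 0, 0, 0, 0, 1], [0.577, 0.976, 0, 0, 0, 0, 1], [0.577, 0.976, 0, 0, 0, 0, 1], [0.577, 0.976, 0, 0, 0, 0, 1]]
  ]
}}

```text
t: 0.72
ee_pos: [419.4, -315.8, 404.5]
orientation: [-3.061, -0.708, 0.0]
ft_force: [0.2, -0.2, 0.7]
width: 87.9
grasp_force: 0.0
```

Call:
{"op": "step_arm", "data": {
  "targets": [
    [[0.577, 0.976, 0, 0, 0, 0, 1], [0.577, 0.976, 0, 0, 0, 0, 1], [0.577, 0.976, 0, 0, 0, 0, 1], [0.577, 0.976, 0, 0, 0, 0, 1], [0.577, 0.976, 0, 0, 0, 0, 1]]
  ]
}}

```text
t: 1.35
ee_pos: [563.7, -71.7, 404.5]
orientation: [-3.061, -0.708, 0.001]
ft_force: [-0.4, 0.0, 0.2]
width: 87.6
grasp_force: 0.0
```

Run:
```python
from h import *
T=np.load("top0.npz");S=np.load("scene0.npz")
K,X=T["K"],T["X"];k,x=S["K"],S["X"]
print("bottle",tri(ray(K,X,(432,115)),ray(k,x,(317,101))))
print("coverknobtop",tri(ray(K,X,(352,204.5)),ray(k,x,(346,181))))
f=lambda u,v:(u/5+160-.4,v/5+185-.4)
for n,(u,v),z in (("bar end far",(145,137),162),("bar end near",(78,275),162),("mid",(112,205),162),("button",(147,215),110),("spouttip",(231,50),90),("lid",(163,217),100)):
    print(n,np.round(onz(K,X,f(u,v),z)))
# base silhouette center: red blob region ring
print("mug",onz(K,X,(212,152),98),"wood",onz(K,X,(162,133),120))
```

```text
bottle (array([ 753.71452025, -241.87883001,  266.0599202 ]), np.float64(4.934804163322439))
coverknobtop (array([567.01490078, -73.19339669, 146.66482075]), np.float64(7.085784651086445))
bar end far [538. 321. 162.]
bar end near [471. 349. 162.]
mid [505. 335. 162.]
button [504. 336. 110.]
spouttip [593. 305.  90.]
lid [504. 331. 100.]
mug [705.92654428 293.09575013  98.        ] wood [748.72986187 419.22318543 120.        ]
```

Call:
{"op": "step_arm", "data": {
  "targets": [
    [[0, -0.03, -0.6, 0, 0, 0, 1], [0, 0, -0.6, 0, 0, 0, 1], [0, 0, -0.4, 0, 0, 0, 1], [0, 0, -0.2, 0, 0, 0, 1], [0, 0, -0.05, 0, 0, 0, 1]]
  ]
}}

```text
t: 1.98
ee_pos: [563.0, -75.0, 311.7]
orientation: [-3.06, -0.708, 0.001]
ft_force: [-0.0, 0.2, 0.1]
width: 87.7
grasp_force: 0.0
```

Call:
{"op": "step_arm", "data": {
  "targets": [
    [[0, 0, 0, 0, 0, 0, 0], [0, 0, 0, 0, 0, 0, 0], [0, 0, 0, 0, 0, 0, 0], [0, 0, 0, 0, 0, 0, 0], [0, 0, 0, 0, 0, 0, 0]]
  ]
}}

```text
t: 2.6
ee_pos: [563.1, -74.9, 312.3]
orientation: [3.061, 0.708, 0.0]
ft_force: [0.6, -0.6, -0.1]
width: 41.2
grasp_force: 0.0
```

Call:
{"op": "step_arm", "data": {
  "targets": [
    [[0, 0, 0, 0, 0, 0, 0], [0, 0, 0, 0, 0, 0, 0], [0, 0, 0, 0, 0, 0, 0], [0, 0, 0, 0, 0, 0, 0], [0, 0, 0.1, 0, 0, 0, 0]]
  ]
}}

```text
t: 3.22
ee_pos: [562.8, -74.9, 316.8]
orientation: [-3.06, -0.708, 0.002]
ft_force: [-0.4, 0.3, -1.6]
width: 25.4
grasp_force: 30.0
```

Call:
{"op": "step_arm", "data": {
  "targets": [
    [[0, 0, 0.4, 0, 0, 0, 0], [0, 0, 0.6, 0, 0, 0, 0], [-0.2, -0.6, 0.2, 0, 0, 0, 0], [-0.3, -0.85, 0, 0, 0, 0, 0], [-0.36, -0.95, 0, 0, 0, 0, 0]]
  ]
}}

```text
t: 3.85
ee_pos: [519.7, -195.7, 377.6]
orientation: [3.06, 0.71, 0.001]
ft_force: [0.9, -0.9, -0.6]
width: 25.1
grasp_force: 30.0
```

Call:
{"op": "step_arm", "data": {
  "targets": [
    [[-0.36, -0.95, 0, 0, 0, 0, 0], [-0.36, -0.95, -0.2, 0, 0, 0, 0], [-0.3, -0.85, -0.5, 0, 0, 0, 0], [-0.18, -0.53, -0.6, 0, 0, 0, 0], [0, 0, -0.6, 0, 0, 0, 0]]
  ]
}}

```text
t: 4.47
ee_pos: [459.2, -361.0, 281.6]
orientation: [3.061, 0.704, 0.001]
ft_force: [-0.8, 0.4, -1.7]
width: 25.4
grasp_force: 30.0
```

Call:
{"op": "step_arm", "data": {
  "targets": [
    [[0, 0, -0.5, 0, 0, 0, 0], [0, 0, -0.3, 0, 0, 0, 0], [0, 0, -0.15, 0, 0, 0, 0], [0, 0, -0.06, 0, 0, 0, 0], [0, 0, 0, 0, 0, 0, 0]]
  ]
}}

```text
t: 5.1
ee_pos: [460.3, -359.0, 232.2]
orientation: [3.06, 0.709, 0.001]
ft_force: [1.1, 0.7, -1.4]
width: 25.2
grasp_force: 30.0
```

Call:
{"op": "step_arm", "data": {
  "targets": [
    [[0, 0, -0.03, 0, 0, 0, 0], [0, 0, -0.03, 0, 0, 0, 0], [0, 0, 0, 0, 0, 0, 0], [0, 0, 0, 0, 0, 0, 1], [0, 0, 0, 0, 0, 0, 1]]
  ]
}}

```text
t: 5.72
ee_pos: [460.1, -359.0, 228.7]
orientation: [3.06, 0.708, 0.0]
ft_force: [0.5, -0.0, -0.4]
width: 41.9
grasp_force: 0.0
```

Call:
{"op": "step_arm", "data": {
  "targets": [
    [[0, 0, 0, 0, 0, 0, 1], [0, 0, 0, 0, 0, 0, 1], [0, 0, 0, 0, 0, 0, 1], [0, 0, 0.5, 0, 0, 0, 1], [0, 0, 0.9, 0, 0, 0, 1]]
  ]
}}

```text
t: 6.35
ee_pos: [459.5, -358.5, 297.8]
orientation: [-3.058, -0.708, 0.004]
ft_force: [1.2, -0.8, 0.4]
width: 87.6
grasp_force: 0.0
```

Call:
{"op": "step_arm", "data": {
  "targets": [
    [[0.026, 0.396, 0.4, 0, 0, 0.943, 1], [0.026, 0.396, 0.4, 0, 0, 0.943, 1], [0.026, 0.396, 0.4, 0, 0, 0.943, 1], [0.026, 0.396, 0.4, 0, 0, 0.943, 1], [0.026, 0.396, 0.4, 0, 0, 0.943, 1]]
  ]
}}

```text
t: 6.98
ee_pos: [466.5, -259.2, 399.3]
orientation: [-2.902, -1.203, -0.0]
ft_force: [-0.1, -0.5, 0.4]
width: 87.7
grasp_force: 0.0
```

Call:
{"op": "step_arm", "data": {
  "targets": [
    [[0.026, 0.396, 0, 0, 0, 0.943, 1], [0.026, 0.396, 0, 0, 0, 0.943, 1], [0.026, 0.396, 0, 0, 0, 0.943, 1], [0.026, 0.396, 0, 0, 0, 0.943, 1], [0.026, 0.396, 0, 0, 0, 0.943, 1]]
  ]
}}

```text
t: 7.6
ee_pos: [473.1, -159.6, 398.2]
orientation: [-2.663, -1.665, 0.001]
ft_force: [0.1, -0.1, 0.8]
width: 87.7
grasp_force: 0.0
```

Call:
{"op": "step_arm", "data": {
  "targets": [
    [[0.026, 0.396, 0, 0, 0, 0.943, 1], [0.026, 0.396, 0, 0, 0, 0.943, 1], [0.026, 0.396, 0, 0, 0, 0.943, 1], [0.026, 0.396, 0, 0, 0, 0.943, 1], [0.026, 0.396, 0, 0, 0, 0.943, 1]]
  ]
}}

```text
t: 8.22
ee_pos: [479.4, -60.6, 398.3]
orientation: [-2.355, -2.079, 0.001]
ft_force: [0.6, -0.9, -0.9]
width: 87.7
grasp_force: 0.0
```

Call:
{"op": "step_arm", "data": {
  "targets": [
    [[0.026, 0.396, 0, 0, 0, 0.943, 1], [0.026, 0.396, 0, 0, 0, 0.943, 1], [0.026, 0.396, 0, 0, 0, 0.943, 1], [0.026, 0.396, 0, 0, 0, 0.943, 1], [0.026, 0.396, 0, 0, 0, 0.943, 1]]
  ]
}}

```text
t: 8.85
ee_pos: [485.8, 38.4, 398.3]
orientation: [-1.982, -2.437, 0.001]
ft_force: [-0.4, -1.3, 0.0]
width: 87.8
grasp_force: 0.0
```

Call:
{"op": "step_arm", "data": {
  "targets": [
    [[0.026, 0.396, 0, 0, 0, 0.943, 1], [0.026, 0.396, 0, 0, 0, 0.943, 1], [0.026, 0.396, 0, 0, 0, 0.943, 1], [0.026, 0.396, 0, 0, 0, 0.943, 1], [0.026, 0.396, 0, 0, 0, 0.943, 1]]
  ]
}}

```text
t: 9.48
ee_pos: [492.3, 137.4, 398.4]
orientation: [-1.556, -2.729, 0.001]
ft_force: [-0.6, -0.5, 0.6]
width: 87.9
grasp_force: 0.0
```

Call:
{"op": "step_arm", "data": {
  "targets": [
    [[0.026, 0.396, 0, 0, 0, 0.943, 1], [0.026, 0.396, 0, 0, 0, 0.943, 1], [0.026, 0.396, 0, 0, 0, 0.943, 1], [0.026, 0.396, 0, 0, 0, 0.943, 1], [0.026, 0.396, 0, 0, 0, 0.943, 1]]
  ]
}}

```text
t: 10.1
ee_pos: [499.1, 236.4, 398.7]
orientation: [1.088, 2.947, -0.0]
ft_force: [0.9, 0.5, 0.2]
width: 87.9
grasp_force: 0.0
```

Call:
{"op": "step_arm", "data": {
  "targets": [
    [[0.026, 0.396, 0, 0, 0, 0.943, 1], [0.026, 0.396, 0, 0, 0, 0.943, 1], [0.026, 0.396, 0, 0, 0, 0.943, 1], [0.026, 0.396, 0, 0, 0, 0.943, 1], [0.026, 0.396, 0, 0, 0, 0.943, 1]]
  ]
}}

```text
t: 10.72
ee_pos: [505.6, 335.4, 398.6]
orientation: [0.591, 3.086, 0.0]
ft_force: [-0.0, 0.2, -0.4]
width: 87.7
grasp_force: 0.0
```

Run:
```python
from h import *
from scipy.spatial.transform import Rotation as R
o=readout.get_obs(); print(np.round(o["qpos"],2),o["ee_pos"],R.from_rotvec(o["orientation"]).as_matrix().round(3))
p,K,X=snap("top");np.savez("top1",p=p,K=K,X=X)
q,k,x=snap("scene");np.savez("scene1",p=q,K=k,X=x)
a=cv2.resize(p[160:310,255:505,::-1],None,fx=2,fy=2,interpolation=2)
b=cv2.resize(q[160:270,290:410,::-1],None,fx=2.5,fy=2.5,interpolation=2)
h=np.zeros((300,800,3),np.uint8);h[:,:500]=a;h[:275,500:]=b;cv2.imwrite("pics/crop2.png",h)
```

```text
[ 0.57  0.4   1.68  0.    1.06 -0.63] [505.61264909 335.38604886 398.64948613] [[-0.929  0.369  0.   ]
 [ 0.369  0.929  0.   ]
 [ 0.     0.    -1.   ]]
```

View pics/crop2.png

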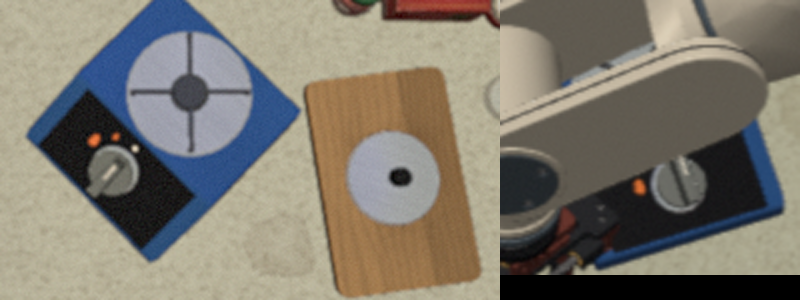

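The top view shows the cover lying mid-board at crop (393,177) and the bare cross of prongs centred at crop (190,92), which is px (350,206). The knob is at crop (113,170), with its pointer toward the white dot. Next I grasp the kettle.

Call:
{"op": "step_arm", "data": {
  "targets": [
    [[0, 0, -0.5, 0, 0, 0, 1], [0, 0, -0.6, 0, 0, 0, 1], [0, 0, -0.4, 0, 0, 0, 1], [0, 0, -0.17, 0, 0, 0, 1], [0, 0, 0, 0, 0, 0, 0.5]]
  ]
}}

```text
t: 11.45
ee_pos: [505.6, 333.9, 315.0]
orientation: [-0.598, -3.084, 0.001]
ft_force: [0.9, -0.4, 0.3]
width: 81.0
grasp_force: 0.0
```

Call:
{"op": "step_arm", "data": {
  "targets": [
    [[0, 0, 0, 0, 0, 0, 0], [0, 0, 0, 0, 0, 0, 0], [0, 0, 0, 0, 0, 0, 0], [0, 0, 0, 0, 0, 0, 0], [0, 0, 0, 0, 0, 0, 0]]
  ]
}}

```text
t: 12.08
ee_pos: [505.6, 334.1, 315.3]
orientation: [0.597, 3.084, 0.001]
ft_force: [1.4, 3.3, 1.8]
width: 31.2
grasp_force: 1.2
```

Call:
{"op": "step_arm", "data": {
  "targets": [
    [[0, 0, 0, 0, 0, 0, 0], [0, 0, 0, 0, 0, 0, 0], [0, 0, 0, 0, 0, 0, 0], [0, 0, 0, 0, 0, 0, 0], [0, 0, 0, 0, 0, 0, 0]]
  ]
}}

```text
t: 12.7
ee_pos: [505.4, 333.9, 314.7]
orientation: [-0.597, -3.084, 0.001]
ft_force: [-0.1, -0.3, -5.7]
width: 18.0
grasp_force: 30.0
```

Run:
```python
from h import *
T=np.load("top1.npz");S=np.load("scene1.npz");K,X,p=T["K"],T["X"],T["p"];k,x=S["K"],S["X"]
hsv=cv2.cvtColor(p,cv2.COLOR_RGB2HSV)
m=np.zeros((400,640),np.uint8); m[165:245,315:390]=cv2.inRange(hsv,(0,0,0),(180,110,75))[165:245,315:390]
for r in(195,215):pass
c=max(cv2.findContours(m,0,2)[0],key=cv2.contourArea); e=cv2.minEnclosingCircle(c); b=cv2.boundingRect(c); print(e,b)
for px in (e[0],(350,206)): print(onz(K,X,px,105))
m[:]=0; m[140:300,255:420]=cv2.inRange(hsv,(100,100,50),(125,255,255))[140:300,255:420]
c=max(cv2.findContours(m,0,2)[0],key=cv2.contourArea); h=cv2.convexHull(c)[:,0].astype(float)
# fit back edge: hull points between top and right corners
from math import *
ys,xs=np.nonzero(m); 
def edge(rows,fn):
    P=[(fn(xs[ys==r]),r) for r in rows]; v=cv2.fitLine(np.array(P,np.float32),cv2.DIST_HUBER,0,.01,.01).ravel(); return v
v=edge(range(165,208),max); a=onz(K,X,v[2:],85);b=onz(K,X,v[2:]+20*v[:2],85); print("back dir",degrees(atan2(*(b-a)[[1,0]])))
v=edge(range(165,195),min); a=onz(K,X,v[2:],85);b=onz(K,X,v[2:]+20*v[:2],85); print("left dir",degrees(atan2(*(b-a)[[1,0]])))
# knob disc: grey
q=cv2.resize(p[225:270,285:340,::-1],None,fx=9,fy=9,interpolation=2)
s=cv2.resize(S["p"][205:260,330:395,::-1],None,fx=4.6,fy=7,interpolation=2)
h=np.zeros((405,495+299,3),np.uint8);h[:,:495]=q;h[:385,495:]=s;cv2.imwrite("pics/crop3.png",h)
```

```text
((326.0, 233.0), 15.556448936462402) (315, 222, 23, 23)
[495.03622652 -11.32198908 105.        ]
[565.45365341 -72.64658523 105.        ]
back dir -134.03048641179723
left dir -43.51571195935775
```

View pics/crop3.png

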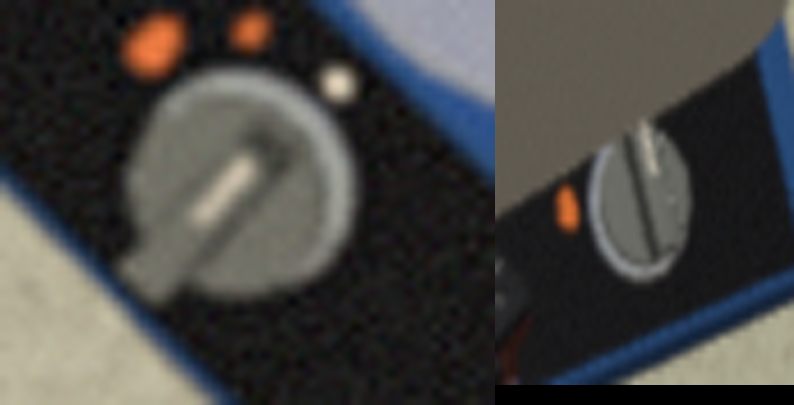

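Call:
{"op": "step_arm", "data": {
  "targets": [
    [[0, 0, 0.4, 0, 0, 0, 0], [0, 0, 0.8, 0, 0, 0, 0], [0, 0, 1, 0, 0, 0, 0], [0, 0, 0.7, 0, 0, 0, 0], [0, 0, 0.2, 0, 0, 0, 0]]
  ]
}}

```text
t: 13.32
ee_pos: [505.8, 334.2, 472.4]
orientation: [0.597, 3.081, 0.004]
ft_force: [0.2, -0.5, -5.1]
width: 17.6
grasp_force: 30.0
```

Call:
{"op": "step_arm", "data": {
  "targets": [
    [[0.06, -0.4, 0, 0, 0, 0, 0], [0.12, -0.8, 0, 0, 0, 0, 0], [0.14, -0.9, 0, 0, 0, 0, 0], [0.145, -0.95, 0, 0, 0, 0, 0], [0.145, -0.95, 0, 0, 0, 0, 0]]
  ]
}}

```text
t: 13.95
ee_pos: [535.4, 131.5, 467.8]
orientation: [-0.597, -3.081, 0.003]
ft_force: [1.2, -0.5, -3.9]
width: 17.9
grasp_force: 30.0
```

Call:
{"op": "step_arm", "data": {
  "targets": [
    [[0.145, -0.95, 0, 0, 0, 0, 0], [0.145, -0.95, 0, 0, 0, 0, 0], [0.14, -0.9, 0, 0, 0, 0, 0], [0.12, -0.8, 0, 0, 0, 0, 0], [0.09, -0.6, 0, 0, 0, 0, 0]]
  ]
}}

```text
t: 14.58
ee_pos: [567.1, -78.6, 467.6]
orientation: [-0.599, -3.08, 0.001]
ft_force: [0.3, 1.2, -5.5]
width: 17.6
grasp_force: 30.0
```

Run:
```python
from h import *
from math import *
T=np.load("top1.npz");S=np.load("scene0.npz");K,X,p=T["K"],T["X"],T["p"];k,x=S["K"],S["X"]
B=np.array([565.4,-72.6,105]); y=radians(-43.8); cx=np.array([cos(y),sin(y),0]); cy=np.array([-sin(y),cos(y),0])
ck=lambda P:np.round([(P-B)@cx,(P-B)@cy,P[2]],1)
print("hinge",ck(onz(K,X,(296,203.6),85)),"front corner z 40/50",ck(onz(K,X,(269.5,227.5),40)),ck(onz(K,X,(269.5,227.5),50)))
def disc(p,roi):
    hsv=cv2.cvtColor(p,cv2.COLOR_RGB2HSV); m=np.zeros(p.shape[:2],np.uint8); x0,y0,x1,y1=roi
    m[y0:y1,x0:x1]=cv2.inRange(hsv,(0,0,75),(180,60,255))[y0:y1,x0:x1]; m=cv2.morphologyEx(m,2,np.ones((3,3)))
    c=max(cv2.findContours(m,0,2)[0],key=cv2.contourArea); return cv2.fitEllipse(cv2.convexHull(c)),cv2.boundingRect(c)
a=disc(p,(294,230,328,262));b=disc(S["p"],(345,217,377,250));print(a,b)
P,g=tri(ray(K,X,a[0][0]),ray(k,x,b[0][0]));print("disc",P,g,ck(P))
P,g=tri(ray(K,X,(307.4,248.8)),ray(k,x,(362,233)));print("bartop?",P,g,ck(P))
s=cv2.resize(S["p"][210:260,335:395,::-1],None,fx=8,fy=8,interpolation=2);cv2.imwrite("pics/crop4.png",s)
print(readout.get_obs()["ee_pos"])
```

```text
hinge [-92.2 106.7  85. ] front corner z 40/50 [-186.8  117.9   40. ] [-186.5  116.4   50. ]
(((311.71710205078125, 244.59559631347656), (24.12932777404785, 32.50126647949219), 39.41006851196289), (299, 232, 26, 26)) (((358.45880126953125, 234.167236328125), (16.595521926879883, 21.094051361083984), 157.82984924316406), (350, 224, 15, 21))
disc [472.26172532  26.96185128  53.31243354] 11.307380951223394 [-136.1    7.4   53.3]
bartop? [459.61348257  37.29171733  81.56649735] 9.658058451070302 [-152.4    6.1   81.6]
[567.11237583 -78.55192449 467.64150503]
```

View pics/crop4.png

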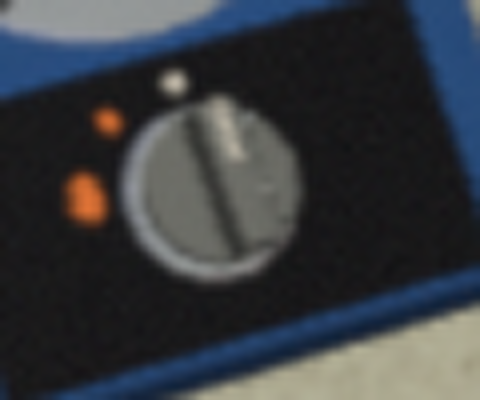

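Run:
```python
from h import *
from math import *
T=np.load("top1.npz");S=np.load("scene0.npz");K,X,p=T["K"],T["X"],T["p"];k,x=S["K"],S["X"]
B=np.array([565.4,-72.6,105]); y=radians(-43.8); cx=np.array([cos(y),sin(y),0]); cy=np.array([-sin(y),cos(y),0])
ck=lambda P:np.round([(P-B)@cx,(P-B)@cy,P[2]],1)
for n,a,b in(("dot",(322.1,233.8),(356.25,219.75)),("small",(312.4,228.1),(348,224.75)),("large",(301.7,229.5),(345.1,234.5)),("face",(310.2,245.7),(362.4,232.5)),("burner",None,None)):
    if a: P,g=tri(ray(K,X,a),ray(k,x,b)); print(n,P.round(1),round(g,1),ck(P))
for n,u,z in(("Lfront",(269.5,227.5),30),("Rfront",(329,289),30),("back",(340,154),85),("right",(404,215),85),("hingeL",(297.9,196.4),85)): print(n,ck(onz(K,X,u,z)))
# scene residual at cover knob top (known xy from gripper grasp 563,-75,150)
print(proj(k,x,(563,-75,150)),proj(K,X,(563,-75,150)))
for xx in(-140,-145,-150):
  for h in (85,):
    pass
```

```text
dot [497.   -1.   78.5] 5.2 [-98.9   4.3  78.5]
small [512.2  24.8  74.9] 5.9 [-105.8   33.5   74.9]
large [508.6  53.4  63. ] 4.9 [-128.2   51.6   63. ]
face [464.6  29.5  72. ] 2.6 [-143.4    3.9   72. ]
Lfront [-187.2  119.4   30. ]
Rfront [-190.6 -113.5   30. ]
back [ 86.5 118.   85. ]
right [  86.  -117.4   85. ]
hingeL [-75.1 116.7  85. ]
[348.63328709 180.60175016] [352.52619019 204.53541592]
```

Call:
{"op": "step_arm", "data": {
  "targets": [
    [[0.02, 0.04, -0.35, 0, 0, 0, 0], [0, 0, -0.3, 0, 0, 0, 0], [0, 0, -0.15, 0, 0, 0, 0], [0, 0, -0.08, 0, 0, 0, 0], [0, 0, 0, 0, 0, 0, 0]]
  ]
}}

```text
t: 15.2
ee_pos: [569.1, -73.5, 426.1]
orientation: [-0.596, -3.084, 0.0]
ft_force: [0.3, 0.4, -4.6]
width: 17.7
grasp_force: 30.0
```

Call:
{"op": "step_arm", "data": {
  "targets": [
    [[0, -0.04, -0.08, 0, 0, 0, 0], [0, 0, -0.04, 0, 0, 0, 0], [0, 0, -0.02, 0, 0, 0, 0], [0, 0, 0, 0, 0, 0, 0], [0, 0, 0, 0, 0, 0, 0]]
  ]
}}

```text
t: 15.82
ee_pos: [569.1, -76.0, 419.3]
orientation: [0.597, 3.084, -0.0]
ft_force: [-0.3, -0.8, -4.3]
width: 17.6
grasp_force: 30.0
```

Run:
```python
from h import *
from scipy.spatial.transform import Rotation as R
o=readout.get_obs(); print(o["ee_pos"],o["ft_force"],o["qpos"])
p,K,X=snap("top"); q,k,x=snap("scene"); np.savez("top2",p=p,K=K,X=X);np.savez("scene2",p=q,K=k,X=x)
a=cv2.resize(p[150:300,255:455,::-1],None,fx=2,fy=2);b=cv2.resize(q[100:250,250:450,::-1],None,fx=2,fy=2)
cv2.imwrite("pics/crop5.png",np.hstack([a,b]))
```

```text
[569.12012978 -75.98842012 419.3485545 ] [-0.32322546 -0.75792501 -4.33153851] [-1.53440566e-01  3.31980280e-01  1.73181977e+00 -1.04850811e-04
  1.07742188e+00 -1.34161247e+00]
```

View pics/crop5.png

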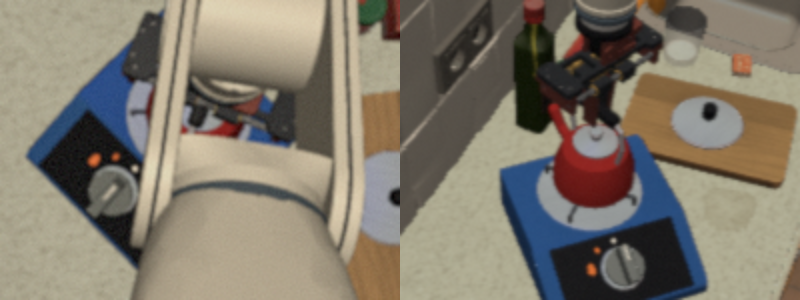

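The kettle hangs just over the prongs and roughly centred (scene crop (595,175)). I lower it a little more and let go.

Call:
{"op": "step_arm", "data": {
  "targets": [
    [[0, 0, -0.02, 0, 0, 0, 0], [0, 0, -0.02, 0, 0, 0, 0], [0, 0, -0.01, 0, 0, 0, 0], [0, 0, 0, 0, 0, 0, 0], [0, 0, 0, 0, 0, 0, 0]]
  ]
}}

```text
t: 16.55
ee_pos: [569.2, -76.1, 419.3]
orientation: [0.597, 3.082, -0.001]
ft_force: [-6.2, -0.9, 13.8]
width: 17.4
grasp_force: 30.0
```

Call:
{"op": "step_arm", "data": {
  "targets": [
    [[0, 0, 0.03, 0, 0, 0, 0], [0, 0, 0, 0, 0, 0, 0], [0, 0, 0, 0, 0, 0, 0.6], [0, 0, 0, 0, 0, 0, 0.6], [0, 0, 0, 0, 0, 0, 0.6]]
  ]
}}

```text
t: 17.18
ee_pos: [569.2, -75.9, 418.0]
orientation: [-0.597, -3.084, -0.0]
ft_force: [-0.3, 0.9, -0.7]
width: 44.2
grasp_force: 0.0
```

Call:
{"op": "step_arm", "data": {
  "targets": [
    [[0, 0, 0, 0, 0, 0, 0.8], [0, 0, 0, 0, 0, 0, 0.8], [0, 0, 0.4, 0, 0, 0, 0.8], [0, 0, 0.6, 0, 0, 0, 0.8], [0, 0, 0.6, 0, 0, 0, 0.8]]
  ]
}}

```text
t: 17.8
ee_pos: [569.0, -75.9, 498.9]
orientation: [-0.597, -3.084, 0.0]
ft_force: [1.6, 0.3, -0.2]
width: 70.6
grasp_force: 0.0
```

Run:
```python
from h import *
from math import *
from scipy.spatial.transform import Rotation as R
o=readout.get_obs(); Rc=R.from_rotvec(o["orientation"]).as_matrix()
B=np.array([565.4,-72.6,105]); y=radians(-44.3); cx=np.array([cos(y),sin(y),0]); cy=np.array([-sin(y),cos(y),0])
n=-sin(radians(26))*cx+cos(radians(26))*np.array([0,0,1])
face=B-143.4*cx+2*cy; face[2]=72; G=face+16*n
T=np.load("top2.npz");S=np.load("scene2.npz")
for N,D in(("top",T),("scene",S)): print(N,[proj(D["K"],D["X"],q).round(1) for q in (face-14*n,face,G,G+12*n)])
Y=cy; Z=-n; Xx=np.cross(Y,Z); Rt=np.stack([Xx,Y,Z],1)
if (Rc[:,1]@Y)<0: print("flip")
rv=R.from_matrix(Rt@Rc.T).as_rotvec(); print("n",n.round(3),"G",G.round(1),"rotdeg",np.degrees(rv).round(2),"target rv",R.from_matrix(Rt).as_rotvec().round(3))
for h in (0,30,60,120): print(h,"TCP target",(G+(163+3+h)*n).round(1))
print(o["ee_pos"],o["ft_force"])
```

```text
top [array([312. , 243.9]), array([310.3, 245.4]), array([308.2, 247.1]), array([306.7, 248.5])]
scene [array([361.9, 233.3]), array([363. , 232.5]), array([364.4, 231.6]), array([365.4, 230.9])]
n [-0.314  0.306  0.899] G [459.1  33.9  86.4] rotdeg [-14.3  -21.94 -21.99] target rv [ 1.022  2.511 -0.236]
0 TCP target [407.1  84.7 235.6]
30 TCP target [397.7  93.9 262.5]
60 TCP target [388.2 103.1 289.5]
120 TCP target [369.4 121.4 343.4]
[569.00651765 -75.93541861 498.85679985] [ 1.60421321  0.31714205 -0.17079366]
```

Call:
{"op": "step_arm", "data": {
  "targets": [
    [[-0.34, 0.34, 0, -0.357, -0.549, -0.55, 0.5], [-0.34, 0.34, 0, -0.357, -0.549, -0.55, 0.5], [-0.34, 0.34, 0, -0.357, -0.549, -0.55, 0.5], [-0.34, 0.34, 0, -0.357, -0.549, -0.55, 0.5], [-0.34, 0.34, 0, -0.357, -0.549, -0.55, 0.5]]
  ]
}}

```text
t: 18.42
ee_pos: [483.4, 9.5, 498.2]
orientation: [0.832, 2.805, -0.126]
ft_force: [0.2, -0.2, 0.6]
width: 43.7
grasp_force: 0.0
```

Call:
{"op": "step_arm", "data": {
  "targets": [
    [[-0.34, 0.34, -0.6, -0.357, -0.549, -0.55, 0.5], [-0.34, 0.34, -0.7, -0.357, -0.549, -0.55, 0.5], [-0.34, 0.34, -0.8, -0.357, -0.549, -0.55, 0.5], [-0.34, 0.34, -0.8, -0.357, -0.549, -0.55, 0.5], [-0.34, 0.34, -0.6, -0.357, -0.549, -0.55, 0.5]]
  ]
}}

```text
t: 19.05
ee_pos: [398.2, 94.5, 322.1]
orientation: [1.023, 2.509, -0.235]
ft_force: [0.0, 0.7, -1.1]
width: 44.1
grasp_force: 0.0
```

Run:
```python
from h import *
o=readout.get_obs(); print(o["ee_pos"],o["orientation"],o["qpos"].round(2))
p,K,X=snap("top"); q,k,x=snap("scene"); np.savez("top3",p=p,K=K,X=X);np.savez("scene3",p=q,K=k,X=x)
a=cv2.resize(p[150:300,255:455,::-1],None,fx=2,fy=2);b=cv2.resize(q[130:280,270:470,::-1],None,fx=2,fy=2)
cv2.imwrite("pics/crop6.png",np.hstack([a,b]))
```

```text
[398.2146666   94.4676277  322.06157841] [ 1.02346148  2.50925905 -0.23535721] [ 0.33  0.24  2.21 -0.75  0.61  0.14]
```

View pics/crop6.png

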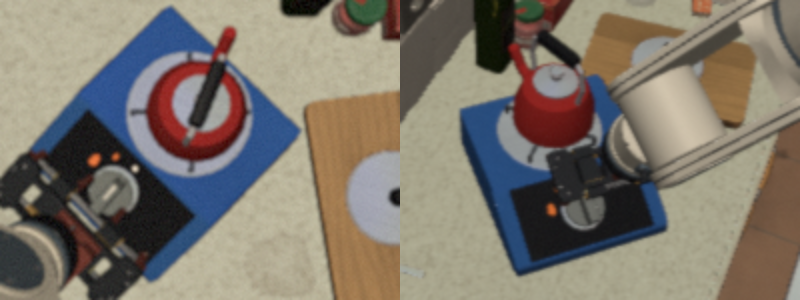

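The top view shows the kettle upright over the burner (handle mid near crop (207,92)) and the fingers hovering down-slope of the knob at crop (113,190). Nothing else has been disturbed.

Call:
{"op": "step_arm", "data": {
  "targets": [
    [[0.03, -0.04, -0.5, 0, 0, 0, 0.5], [0.03, -0.04, -0.5, 0, 0, 0, 0.5], [0.03, -0.04, -0.4, 0, 0, 0, 0.5], [0.03, -0.03, -0.2, 0, 0, 0, 0.5], [0.03, -0.03, -0.08, 0, 0, 0, 0.5]]
  ]
}}

```text
t: 19.77
ee_pos: [407.7, 84.7, 239.6]
orientation: [1.021, 2.511, -0.236]
ft_force: [-3.6, 2.8, 4.5]
width: 43.7
grasp_force: 2.9
```

Call:
{"op": "step_arm", "data": {
  "targets": [
    [[0, 0, 0, 0, 0, 0, 0.3], [0, 0, 0, 0, 0, 0, 0.25], [0, 0, 0, 0, 0, 0, 0], [0, 0, 0, 0, 0, 0, 0], [0, 0, 0, 0, 0, 0, 0]]
  ]
}}

```text
t: 20.4
ee_pos: [407.6, 85.6, 239.9]
orientation: [1.02, 2.509, -0.232]
ft_force: [1.5, 2.9, 6.1]
width: 15.8
grasp_force: 31.6
```

Run:
```python
from h import *
o=readout.get_obs(); print(o["ee_pos"],o["ft_force"],o["moment"],o["width"],o["grasp_force"])
T=np.load("top3.npz"); print("kettle mid",onz(T["K"],T["X"],(358.3,195.8),267))
```

```text
[407.59754884  85.63792091 239.94827026] [1.49674623 2.92517437 6.07668616] [ 0.26800477 -0.53808846  0.24665958] 15.771786256696698 31.603257836104603
kettle mid [565.58202876 -76.5526831  267.        ]
```

Call:
{"op": "step_arm", "data": {
  "targets": [
    [[0.0126, -0.0122, -0.036, 0, 0, 0, 0], [0.0126, -0.0122, -0.036, 0, 0, 0, 0], [0.0126, -0.0122, -0.036, 0, 0, 0, 0], [0, 0, 0, 0, 0, 0, 0], [0, 0, 0, 0, 0, 0, 0]]
  ]
}}

```text
t: 21.02
ee_pos: [409.4, 83.8, 234.7]
orientation: [1.02, 2.509, -0.232]
ft_force: [-0.1, 5.0, 9.3]
width: 15.6
grasp_force: 31.8
```

Call:
{"op": "step_arm", "data": {
  "targets": [
    [[0.0095, -0.0092, -0.027, 0, 0, 0, 0], [0, 0, 0, 0, 0, 0, 0], [0, 0, 0, 0, 0, 0, 0], [0, 0, 0, 0, 0, 0, 0], [0, 0, 0, 0, 0, 0, 0]]
  ]
}}

```text
t: 21.65
ee_pos: [409.8, 83.4, 233.4]
orientation: [1.02, 2.509, -0.232]
ft_force: [-1.3, 5.4, 11.5]
width: 15.8
grasp_force: 31.9
```

Call:
{"op": "step_arm", "data": {
  "targets": [
    [[0, 0, 0, -0.31, 0.3, 0.89, 0], [0, 0, 0, -0.31, 0.3, 0.89, 0], [0, 0, 0, -0.31, 0.3, 0.89, 0], [0, 0, 0, -0.31, 0.3, 0.89, 0], [0, 0, 0, -0.31, 0.3, 0.89, 0]]
  ]
}}

```text
t: 22.28
ee_pos: [410.1, 83.9, 233.4]
orientation: [0.576, 2.672, -0.328]
ft_force: [-0.9, 8.5, 9.2]
width: 16.0
grasp_force: 31.9
```

Call:
{"op": "step_arm", "data": {
  "targets": [
    [[0, 0.01, 0, -0.31, 0.3, 0.89, 0], [0, 0.01, 0, -0.31, 0.3, 0.89, 0], [0, 0.01, 0, -0.31, 0.3, 0.89, 0], [0, 0.01, 0, -0.31, 0.3, 0.89, 0], [0, 0, 0, -0.31, 0.3, 0.89, 0]]
  ]
}}

```text
t: 22.9
ee_pos: [410.2, 85.3, 233.6]
orientation: [0.11, 2.765, -0.424]
ft_force: [1.2, 3.6, 11.6]
width: 16.0
grasp_force: 31.8
```

Call:
{"op": "step_arm", "data": {
  "targets": [
    [[-0.005, 0.005, 0.015, -0.31, 0.3, 0.89, 0], [-0.005, 0.005, 0.015, -0.31, 0.3, 0.89, 0], [-0.005, 0.005, 0.015, -0.31, 0.3, 0.89, 0], [-0.005, 0.005, 0.015, -0.31, 0.3, 0.89, 0], [-0.005, 0.005, 0.015, -0.31, 0.3, 0.89, 0]]
  ]
}}

```text
t: 23.52
ee_pos: [408.8, 87.0, 237.0]
orientation: [-0.373, 2.786, -0.504]
ft_force: [1.3, 6.9, 6.6]
width: 16.2
grasp_force: 31.7
```

Call:
{"op": "step_arm", "data": {
  "targets": [
    [[0, 0, 0, -0.31, 0.3, 0.89, 0], [0, 0, 0, -0.31, 0.3, 0.89, 0], [0, 0, 0, -0.31, 0.3, 0.89, 0], [0, 0, 0, -0.31, 0.3, 0.89, 0], [0, 0, 0, -0.1, 0.1, 0.3, 0]]
  ]
}}

```text
t: 24.15
ee_pos: [408.5, 87.3, 236.8]
orientation: [-0.797, 2.743, -0.565]
ft_force: [-1.2, 9.4, 5.1]
width: 15.8
grasp_force: 31.7
```

Run:
```python
from h import *
from scipy.spatial.transform import Rotation as R
o=readout.get_obs(); A=R.from_rotvec([1.022,2.511,-.236]); print(np.degrees((R.from_rotvec(o["orientation"])*A.inv()).as_rotvec()).round(1),o["ft_force"],o["moment"],o["qpos"].round(2),o["width"])
```

```text
[-23.9  22.9  69. ] [-1.20510279  9.43031964  5.10295311] [ 1.38540502 -0.12247101  0.37454092] [ 0.3   0.45  2.24 -1.08  0.44 -0.85] 15.832727726392541
```

Call:
{"op": "step_arm", "data": {
  "targets": [
    [[0, 0.01, 0, -0.25, 0.24, 0.72, 0], [0, 0.01, 0, 0, 0, 0, 0], [0, 0, 0, 0, 0, 0, 0], [-0.01, 0.01, 0.03, 0.31, -0.3, -0.89, 0], [-0.01, 0.01, 0.03, 0.31, -0.3, -0.89, 0]]
  ]
}}

```text
t: 24.78
ee_pos: [407.6, 88.6, 239.8]
orientation: [-0.675, 2.762, -0.551]
ft_force: [11.8, -3.8, -17.2]
width: 15.8
grasp_force: 30.9
```

Call:
{"op": "step_arm", "data": {
  "targets": [
    [[0, 0, 0, 0.31, -0.3, -0.89, 0], [0, 0, 0, 0.31, -0.3, -0.89, 0], [0, 0, 0, 0.31, -0.3, -0.89, 0], [0, 0, 0, 0.31, -0.3, -0.89, 0], [0, 0, 0, 0.31, -0.3, -0.89, 0]]
  ]
}}

```text
t: 25.4
ee_pos: [408.0, 88.2, 239.8]
orientation: [-0.186, 2.788, -0.477]
ft_force: [6.9, -1.5, 0.6]
width: 15.9
grasp_force: 31.7
```

Call:
{"op": "step_arm", "data": {
  "targets": [
    [[0, 0, 0, 0.31, -0.3, -0.89, 0], [0, 0, 0, 0.31, -0.3, -0.89, 0], [0, 0, 0, 0.2, -0.19, -0.58, 0], [0, 0, 0, 0, 0, 0, 0], [0, 0, 0, 0, 0, 0, 0]]
  ]
}}

```text
t: 26.02
ee_pos: [408.1, 88.0, 239.9]
orientation: [0.067, 2.771, -0.434]
ft_force: [6.6, -4.1, 1.2]
width: 15.5
grasp_force: 31.7
```

Run:
```python
from h import *
from scipy.spatial.transform import Rotation as R
o=readout.get_obs(); A=R.from_rotvec([1.022,2.511,-.236]); print(np.degrees((R.from_rotvec(o["orientation"])*A.inv()).as_rotvec()).round(1),o["ft_force"],o["moment"],o["width"])
```

```text
[-13.1  12.4  37.4] [ 6.64527657 -4.1397233   1.22741611] [-0.475034   -1.05271205  0.08311629] 15.48975489848112
```

Call:
{"op": "step_arm", "data": {
  "targets": [
    [[0, 0, 0, 0, 0, 0, 0.4], [0, 0, 0, 0, 0, 0, 0.4], [0, 0, 0, 0, 0, 0, 0.4], [0, 0, 0, 0, 0, 0, 0.4], [-0.06, 0.06, 0.18, 0, 0, 0, 0.4]]
  ]
}}

```text
t: 26.65
ee_pos: [403.3, 90.8, 247.7]
orientation: [0.067, 2.775, -0.435]
ft_force: [-0.5, 0.4, -0.1]
width: 35.1
grasp_force: 0.0
```

Call:
{"op": "step_arm", "data": {
  "targets": [
    [[-0.12, 0.12, 0.36, 0, 0, 0, 0.4], [-0.12, 0.12, 0.4, 0, 0, 0, 0.4], [-0.1, 0.1, 0.7, 0, 0, 0, 0.4], [0, 0.4, 0.8, 0, 0, 0, 0.4], [0, 0.6, 0.6, 0, 0, 0, 0.4]]
  ]
}}

```text
t: 27.28
ee_pos: [386.3, 158.1, 392.5]
orientation: [0.069, 2.774, -0.434]
ft_force: [0.7, -0.8, 0.1]
width: 34.9
grasp_force: 0.0
```

Call:
{"op": "step_arm", "data": {
  "targets": [
    [[0, 0.8, 0.3, 0, 0, 0, 0.4], [0, 0.8, 0, 0, 0, 0, 0.4], [0, 0.6, 0, 0, 0, 0, 0.4], [0, 0, 0, 0, 0, 0, 0.4], [0, 0, 0, 0, 0, 0, 0.4]]
  ]
}}

```text
t: 27.9
ee_pos: [386.3, 267.3, 405.6]
orientation: [0.066, 2.775, -0.436]
ft_force: [-0.3, -0.1, 0.3]
width: 35.0
grasp_force: 0.0
```

Run:
```python
from h import *
p,K,X=snap("top")
a=cv2.resize(p[150:300,255:505,::-1],None,fx=1.6,fy=2);b=cv2.resize(p[225:270,285:340,::-1],None,fx=7,fy=6.6,interpolation=2)
h=np.zeros((300,800,3),np.uint8);h[:,:400]=a;h[:297,400:785]=b;cv2.imwrite("pics/crop7.png",h)
print(readout.get_obs()["ft_force"])
```

```text
[-0.02851718 -0.67167192  0.55715376]
```

View pics/crop7.png

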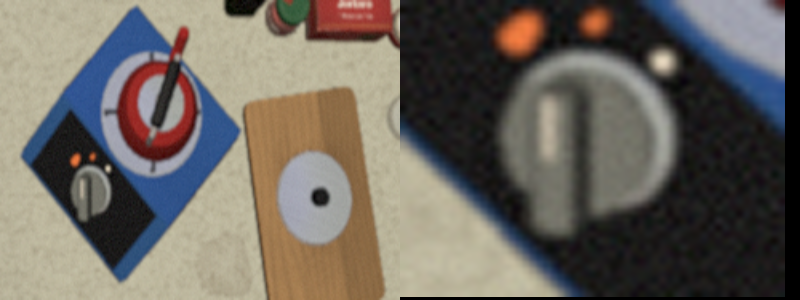

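The knob's pointer now aims at the small flame mark: the bar is vertical in the picture, about 0.73 rad. The kettle is on the burner, the cover is on the board, and the arm is clear.

```bash
python3 -c "
from workcell import ctrl; print(ctrl.close_job())"
```

```text
the job is handed in; nothing more can be done
None
```

The job is handed in, with no verdict returned: the cover is flat on the board, the kettle is about 4 mm off the burner's centre, and the knob was turned to about 1.39 rad (large flame), then back to about 0.73 rad (small flame) and left sprung out, with the arm clear and the mug and jar never approached.

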